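Turn over the plate that shows its back

ROBOT

A 7-joint arm with a two-finger parallel gripper is mounted at the origin on a cart in front of the work surface, level with it; the furniture and walls round the work are solid. World frame = base frame: x ahead of the robot, y to its left, z up, the work surface at z = 0. Lengths are in m, angles in degrees, forces in N, time in s.
With the tool pointing down it reaches from about 0.4 to 0.9 m from the base axis. Payload 5.6 kg.
Tool frame: the origin (TCP) lies between the finger pads; the fingertips stand 11 mm ahead of it and the grasp point (between the pads) lies 8 mm behind it; x points along the fingers, z is the direction in which the jaws open and shut, and the axes are right-handed (so a half turn about x gives the same grasp; the last joint's range is limited). The gripper opens to 92 mm and grips with 3 to 60 N. Pads are 20 mm wide; open, the fingers measure 128 mm over their backs; the gripper's body (75 mm by 189 mm) begins 69 mm behind the grasp point.
Start: joints at [-71.562, 26.786, -0.665, 91.828, 0.344, 61.387, -3.226], TCP at [0.232, 0.607, 0.226] pointing down, gripper open.
Joint ranges: [-144.91, 144.91], [-17.63, 115.5], [-89.93, 88.59], [15.96, 139.68], [-74.01, 254.01], [8.47, 105.57], [-167.45, 167.45]. Speed limits (degrees/s): [147.25, 147.25, 180, 180, 180, 180, 180].

INTERFACE

Orientations are given as [roll, pitch, yaw] about the fixed x, y, z axes, in that order (R = Rz(yaw) Ry(pitch) Rx(roll)).
In Python, from rig import env gives the robot as it stands.
- The arm moves only by the tool drive_tool, never from a script. Its arguments are lists of equal length, an entry for each row: "xyz": the shift along the tool's x, y, z in cm, a list of three; "roll": the turn about the tool's x in rad; "gripper": the finger opening in cm, from 0 to 9.19. In form: {"xyz": [[x, y, z], ...], "roll": [roll, ...], "gripper": [gripper, ...]}. A call has 1 to 12 rows; each row is the pose to reach, as a shift and turn from the pose commanded when the call began, along the tool's axes at that moment; what a row does not reach only later rows make up. A row lasts 1/8 s, in which the tool goes at most 62.5 mm and 10.7 degrees, less where a joint would pass 70% of its speed; a pose out of reach is approached as far as the arm can. A call with a gripper value outside its range is refused whole. The fingers move at their own pace and stop on an object; "force" is the grip in N (left out, the last holds). Time passes only in rows, so rows that repeat a pose let the fingers close. It gives the time, the measured TCP pose, the force and the opening at its end, in the units of the state.
- env.state(): the state, without advancing time (a new reading comes with each control period).
- env.get_image(name): name is "side" or "top" or "wrist"; returns a dict with "pixels" (420x560x3 uint8, red, green, blue), "depth" (420x560 float32, m along the optical axis (not along the pixel's ray), 0 where there is no reading), "fov_y" (degrees; the focal length in pixels is half the picture's height over the tangent of half this angle, whatever the lens; pixels are square), "cx", "cy" (the principal point, pixels), "k1" (the pictures are not rectified: a ray, as slopes to the right and down, at radius r is drawn at 1 + k1 r^2 times it, then the intrinsics apply), "world_from_camera" (4x4, takes a point from camera to world coordinates); the wrist camera has in their place "hand_eye" (4x4, takes a point from camera to tool coordinates, whose origin is the TCP and whose axes are the tool frame's). Camera axes: x right, y down, z forward; pixel columns grow to the right and rows downward; lengths in m; the calibration is good to about 2 mm. A picture is of the moment at which its call begins: read the wrist's pose just before it.
- env.hand_in(): hands the job in, once; it reports no verdict.
Trained networks look in a picture, given as the dict that the camera call returned (one of the last four; its "shot" number tells which), for a name from the list of things; names that differ only in an ending like _2 or _b are one class to them, and where a whole thing is asked for, a point or a joint stands for the part that bears it (a point fixed in the world has none). Each returns a list of dicts, best first, with "p" (0 to 1); they miss things now and then, are a little off and sometimes report something else, mostly with a low value. They report only what shows in the picture. A call takes as long as a camera call. They do not tell look-alikes from the thing itself.
- env.trace(label, picture): "region" (420x560 bool, what is visible of it) and "xy" ([column, row] as shares, 0 to 1, of the picture: columns of its width, rows of its height, amid what is visible of it).
- env.mark_of(label, picture): "xy" ([column, row] as shares, 0 to 1, of the picture: columns of its width, rows of its height: a listed point, or the origin of a listed thing).
The state is a dict: "time_s": time; "joints": joint angles; "dq": joint speeds; "tau": joint torques, N m; "position": TCP position; "eef_rot": TCP orientation; "force": force on the tool from outside, world axes, zero at the start; "ft_torque": the same for the moment, N m; "width": finger opening in m.
Only numpy, scipy, OpenCV 4.12 (cv2) and the standard library are available. Lean on these libraries where they do the work, as an engineer would, in place of code of your own. Each camera call takes 0.05 s, during which the arm holds its last target.

TASK

Two flat flange plates lean in the V-shaped rack: one shows its raised round boss on top, the other shows only its plain back. Turn that second plate over in its own bay so that its boss face is on top as well, leaning squarely in the V on whichever side you like. Keep it in hand all the way over and lay it down rather than let it fall, and leave the other plate where it is.

Things in the scene. Friction and masses are not known exactly. Their poses are not given: they have to be found in the camera images.
- plate: To turn over: aluminium plate, 90 x 110 x 6 mm, 0.2 kg; in the middle of one face a round boss 44 mm wide, 4 mm high. Origin mid-plate; x along the 90 mm sides and the valley, y along the 110 mm sides (now up-slope), z out of the boss face (now underneath). It leans on the rack's -y legs, 35 deg from upright; its top 33 mm are free for gripping, upper edge 121 mm high, 62 mm off the valley.
- neighbour: The other plate, alike, in the rack's other bay, leaning the same way with its boss (dark in the middle) already on top. Leave it alone. Lower edge of any seated plate: 31 mm above the table, within 1.5 mm of the valley line, leaning (1.2 mm to the side away from the lean) or upright. Centre of a leaning plate: 76 mm high, 30 mm to that side of the valley.
- rack: Fixed rack: dark steel base 290 x 120 x 10 mm, origin mid-underside, z up. Its valley runs along its x; two bays in line, centred at x = -70 and +70 mm. A bay is two V's of 8 mm steel bar 64 mm apart, legs 75 mm long leaning 35 deg from upright to +y and -y, foot (bar axis) 20 mm, tips 81 mm high, 43 mm off the valley. The top 39 mm of a leaning plate stand out beyond the legs.
Mind the look-alikes: they are no part of the job. Leave any orange look-alike of the plate alone.

How it is judged:
By the outcome, as a careful person would: the job done as asked, in the order asked, and still so for the second after the job is handed in, with the robot touching nothing.
It also fails if it takes over 38 s, if anything falls off the work surface, if the arm or the gripper's body presses on something with over 40 N, if the wrist force passes 120 N, or if a joint passes its speed limit or range.

## Working session

There is one attempt and no reset: what is moved stays moved. The work goes in short steps, Python scripts to look and compute and a tool call to move; the robot and the scene stay as the last step left them, time stands still between calls to the robot, and variables do not carry over. Pictures are saved under pics/ and viewed, and the job is handed in when it is done.

Besides the shell and the picture viewer there is one more tool, called in YAML: its name, and indented under it one key for each argument. drive_tool: Moves the arm, as the interface text tells. Its arguments: {"type":"object","properties":{"xyz":{"type":"array"},"roll":{"type":"array"},"gripper":{"type":"array"},"force":{"type":"number"}},"required":["xyz","roll","gripper"]}

```bash
ls; mkdir -p pics
cat > h.py <<'E'
import numpy as np,cv2
from rig import env
def save(im,name): cv2.imwrite('pics/'+name,cv2.cvtColor(im['pixels'],cv2.COLOR_RGB2BGR))
def f(im): return 210/np.tan(np.radians(im['fov_y']/2))
def cloud(im,T):
    v,u=np.mgrid[0:420,0:560].astype(float)
    F=f(im); xd=(u-im['cx'])/F; yd=(v-im['cy'])/F
    x,y=xd.copy(),yd.copy()
    for _ in range(10):
        s=1+im['k1']*(x*x+y*y); x=xd/s;y=yd/s
    d=im['depth']; P=np.stack([x*d,y*d,d],-1)
    return P@T[:3,:3].T+T[:3,3]
def proj(im,T,P):
    Ti=np.linalg.inv(T); q=np.asarray(P)@Ti[:3,:3].T+Ti[:3,3]
    x=q[...,0]/q[...,2];y=q[...,1]/q[...,2];s=1+im['k1']*(x*x+y*y)
    return np.stack([x*s*f(im)+im['cx'],y*s*f(im)+im['cy']],-1)
E
python3 - <<'E'
from h import *
import pickle
s=env.state();print({k:np.round(v,3) for k,v in s.items()})
for n in ['side','top']:
    im=env.get_image(n);save(im,n+'0.png');pickle.dump(im,open(n+'0.pkl','wb'))
    print(n,im['fov_y'],im['k1'],np.round(im['world_from_camera'],3).tolist())
    for l in ['plate','neighbour','rack']:
        print(l,[(r['p'],np.round(r['xy'],3),r['region'].sum()) for r in env.trace(l,im)],[(r['p'],np.round(r['xy'],3)) for r in env.mark_of(l,im)])
        pickle.dump(env.trace(l,im),open(f'{n}_{l}.pkl','wb'))
E
```

```text
pics
{'time_s': np.float64(0.0), 'joints': array([-71.564,  26.836,  -0.665,  91.88 ,   0.344,  61.385,  -3.227]), 'dq': array([-0.021, -0.091, -0.134, -0.03 ,  0.009, -0.004,  0.082]), 'tau': array([ 1.0000e-03, -5.2057e+01, -1.2000e-02, -2.4374e+01, -5.7000e-02,
        1.7000e-02,  0.0000e+00]), 'position': array([0.232, 0.607, 0.225]), 'eef_rot': array([-176.056,   89.901, -106.961]), 'force': array([0.059, 0.483, 0.087]), 'ft_torque': array([0.008, 0.007, 0.022]), 'width': np.float64(0.092)}
side 55.12081655347624 -0.013950601981716998 [[0.956, -0.139, 0.26, 0.287], [-0.294, -0.487, 0.823, -0.722], [0.012, -0.862, -0.506, 0.511], [0.0, 0.0, 0.0, 1.0]]
plate [(0.96, array([0.5  , 0.452]), np.int64(781)), (0.83, array([0.556, 0.666]), np.int64(1707))] [(0.83, array([0.499, 0.456])), (0.6, array([0.553, 0.653]))]
neighbour [(0.84, array([0.385, 0.452]), np.int64(685))] [(0.72, array([0.389, 0.453]))]
rack [(0.96, array([0.45 , 0.509]), np.int64(2858))] [(0.89, array([0.451, 0.508]))]
top 45.175045729907865 -0.05754521558130877 [[0.006, -0.989, 0.145, 0.402], [-1.0, -0.006, 0.005, -0.021], [-0.004, -0.145, -0.989, 0.93], [0.0, 0.0, 0.0, 1.0]]
plate [(0.77, array([0.646, 0.485]), np.int64(2827)), (0.62, array([0.411, 0.453]), np.int64(1598))] [(0.84, array([0.404, 0.45 ])), (0.61, array([0.648, 0.485]))]
neighbour [(0.64, array([0.351, 0.643]), np.int64(1664)), (0.48, array([0.357, 0.54 ]), np.int64(6894))] [(0.84, array([0.353, 0.641]))]
rack [(0.82, array([0.356, 0.534]), np.int64(7065))] [(0.66, array([0.367, 0.536]))]
```

View pics/side0.png

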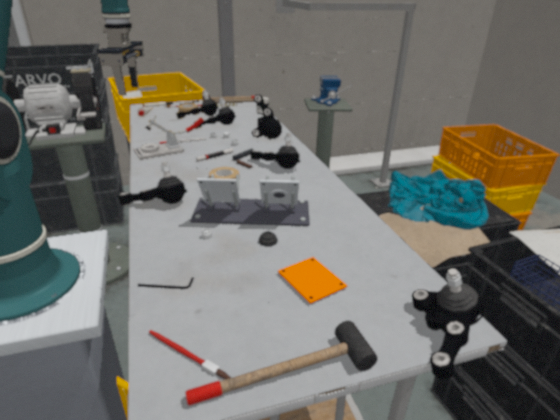

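View pics/top0.png

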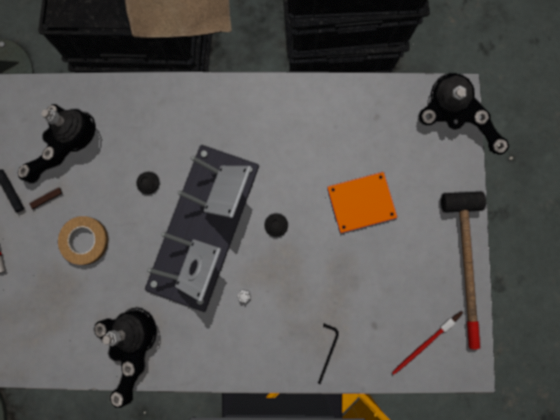

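Run:
```python
from h import *
import pickle
im=pickle.load(open('top0.pkl','rb'));T=im['world_from_camera'];C=cloud(im,T)
cv2.imwrite('pics/topz.png',cv2.resize(cv2.cvtColor(im['pixels'],cv2.COLOR_RGB2BGR)[130:320,130:290],None,fx=3.1,fy=3.1,interpolation=cv2.INTER_CUBIC))
i2=pickle.load(open('side0.pkl','rb'))
cv2.imwrite('pics/sidez.png',cv2.resize(cv2.cvtColor(i2['pixels'],cv2.COLOR_RGB2BGR)[150:250,160:340],None,fx=4,fy=4,interpolation=cv2.INTER_CUBIC))
def plane(P):
    P=P[P[:,2]>0.02]
    m=np.median(P,0)
    for k in range(5):
        U,S,V=np.linalg.svd(P-P.mean(0),full_matrices=False);n=V[2]
        d=(P-P.mean(0))@n; P=P[np.abs(d)<max(0.003,2*d.std())] if k<4 else P
    n=n*np.sign(n[2]);return P.mean(0),n,d.std(),len(P),P.min(0),P.max(0)
for l in ['plate','neighbour']:
    for n,i in [('top',im),('side',i2)]:
        for r in pickle.load(open(f'{n}_{l}.pkl','rb')):
            m=cv2.erode(r['region'].astype(np.uint8),np.ones((3,3)))>0
            P=cloud(i,i['world_from_camera'])[m&(i['depth']>0)]
            if len(P)>50: print(l,n,r['p'],*[np.round(x,4) for x in plane(P)])
r=pickle.load(open('top_rack.pkl','rb'))[0]
m=r['region']&(np.abs(C[...,2]-0.010)<0.004)
P=C[m][:,:2].astype(np.float32);print(len(P),cv2.minAreaRect(P))
g=(np.abs(C[...,2]-0.010)<0.004)&(im['pixels'].mean(-1)<90); g[:140]=0;g[310:]=0;g[:,:140]=0;g[:,265:]=0
cv2.imwrite('pics/m.png',g.astype(np.uint8)*255);P=C[g][:,:2].astype(np.float32);print(len(P),cv2.minAreaRect(P))
print('table z',np.median(C[320:340,200:400,2]))
```

```text
return _methods._mean(a, axis=axis, dtype=dtype,
  ret = um.true_divide(
<stdin>:11: RuntimeWarning: Mean of empty slice.
Traceback (most recent call last):
IndexError: index 2 is out of bounds for axis 0 with size 0
```

View pics/topz.png

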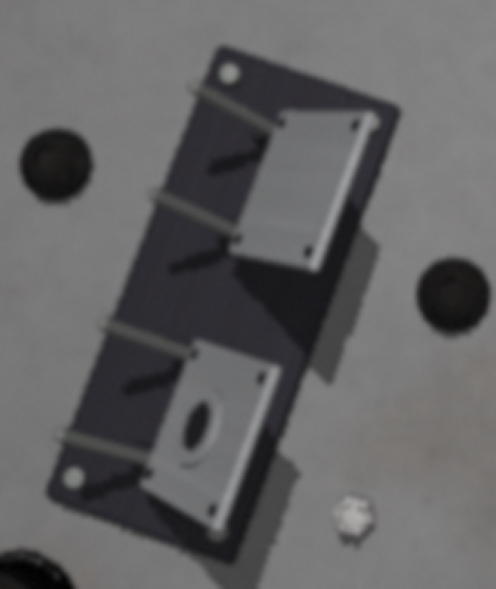

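View pics/sidez.png

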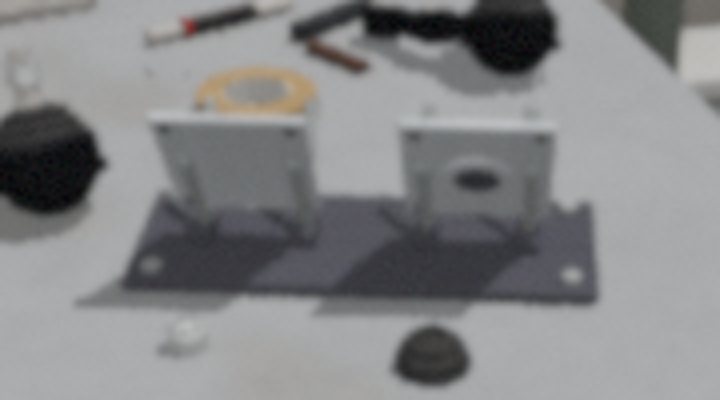

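```bash
cat > m.py <<'E'
from h import *
import pickle
im=pickle.load(open('top0.pkl','rb'));T=im['world_from_camera'];C=cloud(im,T)
i2=pickle.load(open('side0.pkl','rb'))
def plane(P):
    P=P[P[:,2]>0.025]
    if len(P)<60: return (0,)
    for k in range(5):
        U,S,V=np.linalg.svd(P-P.mean(0),full_matrices=False);n=V[2]
        d=(P-P.mean(0))@n; P=P[np.abs(d)<max(0.003,2*d.std())] if k<4 else P
    n=n*np.sign(n[2]);return P.mean(0),n,d.std(),len(P),P.min(0),P.max(0)
for l in ['plate','neighbour']:
    for n,i in [('top',im),('side',i2)]:
        for r in pickle.load(open(f'{n}_{l}.pkl','rb')):
            m=cv2.erode(r['region'].astype(np.uint8),np.ones((3,3)))>0
            P=cloud(i,i['world_from_camera'])[m&(i['depth']>0)]
            print(l,n,r['p'],*[np.round(x,4) for x in plane(P)])
g=(np.abs(C[...,2]-0.010)<0.005)&(im['pixels'].mean(-1)<95); g[:140]=0;g[310:]=0;g[:,:140]=0;g[:,265:]=0
ncc,lab,st,_=cv2.connectedComponentsWithStats(g.astype(np.uint8));k=1+np.argmax(st[1:,4]);g=lab==k
cv2.imwrite('pics/m.png',g.astype(np.uint8)*255);P=C[g][:,:2].astype(np.float32);print(len(P),cv2.minAreaRect(P))
print('table z',np.median(C[320:340,200:400,2]))
# bolt corners
uv=np.array([[130+229/3.1,130+72/3.1],[130+73/3.1,130+478/3.1]]).round().astype(int)
for u,v in uv: print(C[v,u])
E
python3 m.py
```

```text
plate top 0.77 0
plate top 0.62 [0.5521 0.0855 0.0836] [0.2668 0.7719 0.5771] 0.0007 1383 [0.5033 0.0448 0.0345] [0.6033 0.1294 0.1236]
plate side 0.96 [0.5485 0.0769 0.0889] [0.27   0.7792 0.5657] 0.0011 510 [0.5044 0.0437 0.0348] [0.5953 0.1232 0.121 ]
plate side 0.83 0
neighbour top 0.64 [0.4176 0.1299 0.0868] [0.2662 0.773  0.5759] 0.0009 1200 [0.3688 0.0908 0.0334] [0.4684 0.1748 0.1246]
neighbour top 0.48 [0.5028 0.1621 0.0588] [-0.265  -0.7791  0.5681] 0.0012 445 [0.3998 0.1116 0.0314] [0.6094 0.2103 0.0874]
neighbour side 0.84 [0.4154 0.1252 0.0865] [0.2705 0.7721 0.5751] 0.0008 542 [0.3735 0.0939 0.0386] [0.4545 0.1645 0.12  ]
4535 ((0.4971325099468231, 0.13876569271087646), (0.12023377418518066, 0.2901826798915863), 71.10343933105469)
table z -0.0008249004217176226
[0.63257648 0.1378742  0.01590408]
[0.39040637 0.22136167 0.01520643]
```

View pics/m.png

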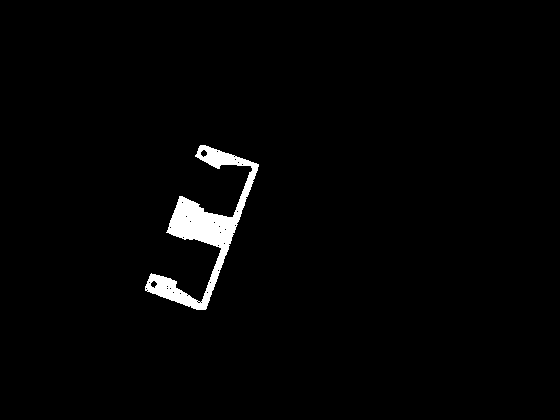

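```bash
cat > mv.py <<'E'
from h import *
from scipy.spatial.transform import Rotation as R
def pose(s=None):
    s=s or env.state(); return np.array(s['position']),R.from_euler('xyz',s['eef_rot'],degrees=True).as_matrix()
yaw=np.radians(-19.0)
ex=np.array([np.cos(yaw),np.sin(yaw),0]);ey=np.array([-ex[1],ex[0],0]);O=np.array([.4971,.1388,0])
def W(x,y,z): return O+ex*x+ey*y+np.array([0,0,z])
E
python3 - <<'E'
from mv import *
import pickle
p,A=pose();print(A.round(3))
tz=A[:,2]
for sg in (1,-1):
    t=sg*ex; ang=np.arctan2(np.dot(np.cross(tz,t),A[:,0]),tz@t);print('roll',sg,np.degrees(ang),ang)
print('plate c',W(.07,-.030,.076), 'hover TCP',W(.07,-.0504,.25))
exec(open('m.py').read().split("for l in")[0])
for n,i in [('top',im),('side',i2)]:
  for r in pickle.load(open(f'{n}_plate.pkl','rb')):
    P=cloud(i,i['world_from_camera'])[r['region']&(i['depth']>0)];P=P[(P[:,2]>.07)]
    if len(P)>60:
        a=(P-O)@ex; print(n,np.percentile(a,[0,1,3,50,97,99,100]).round(4))
E
```

```text
[[ 0.    -0.934  0.357]
 [ 0.     0.357  0.934]
 [-1.    -0.     0.   ]]
roll 1 88.09527782565598 1.537552653516848
roll -1 -91.90472217434403 -1.6040400000729453
plate c [0.55351926 0.08764467 0.076     ] hover TCP [0.54687767 0.06835609 0.25      ]
top [0.0247 0.0256 0.027  0.0687 0.1109 0.1127 0.1145]
side [0.0241 0.0254 0.0272 0.0694 0.1107 0.1123 0.1136]
```

drive_tool:
  xyz:
    - [-1,-4.4,-3.6]
    - [-2.5,-8.9,-7.1]
    - [-2.5,-13.3,-10.7]
    - [-2.5,-17.7,-14.2]
    - [-2.5,-22.1,-17.8]
    - [-2.5,-26.6,-21.3]
    - [-2.5,-31,-24.9]
    - [-2.5,-35.4,-28.4]
    - [-2.5,-39.8,-32]
    - [-2.5,-44.3,-35.5]
    - [-2.5,-48.7,-39.1]
    - [-2.5,-48.7,-39.1]
  roll: [0.14,0.28,0.42,0.56,0.7,0.84,0.98,1.12,1.26,1.4,1.5376,1.5376]
  gripper: [9.19,9.19,9.19,9.19,9.19,9.19,9.19,9.19,9.19,9.19,9.19,9.19]

```text
time_s: 2.5
position: [0.5489, 0.0631, 0.251]
eef_rot: [-34.4, 89.8, -53.9]
force: [0.3, 0.6, 0.2]
width: 0.092
```

Run:
```python
from mv import *
import pickle
s=env.state();p,A=pose(s);im=env.get_image('wrist');save(im,'w1.png')
pickle.dump((im,p,A),open('w1.pkl','wb'))
print(s['time_s'],p,A.round(4),s['joints'],s['width'],s['dq'])
print(im['hand_eye'].round(4))
tr=env.trace('plate',im);pickle.dump(tr,open('w1t.pkl','wb'))
T=np.eye(4);T[:3,:3]=A;T[:3,3]=p;C=cloud(im,T@im['hand_eye'])
for r in tr:
    m=r['region']&(im['depth']>0);P=C[m];a=(P-O)@ex;b=(P-O)@ey
    print(r['p'],r['xy'],m.sum(),P.mean(0),np.percentile(a,[0,1,3,50,97,99,100]).round(4),np.percentile(b,[0,1,99,100]).round(4),P[:,2].min(),P[:,2].max())
```

```text
2.5 [0.54894578 0.06313687 0.25097094] [[ 0.0016  0.3338  0.9426]
 [-0.0022  0.9426 -0.3338]
 [-1.     -0.0015  0.0022]] [-35.22766321  16.64793846  30.60333182 105.82792511  -9.54006533
  60.0063248  -20.39657738] 0.09197052487033594 [-2.87154849 -0.74893153 -4.71590539  1.40806344 -0.95431583  0.57324229
  0.18780757]
[[-4.000e-04 -2.461e-01  9.693e-01 -1.582e-01]
 [ 0.000e+00 -9.693e-01 -2.461e-01  6.850e-02]
 [ 1.000e+00 -1.000e-04  4.000e-04 -1.000e-04]
 [ 0.000e+00  0.000e+00  0.000e+00  1.000e+00]]
0.76 [0.58, 0.7529] 1933 [ 0.54469868 -0.15078524  0.01079349] [0.0799 0.0926 0.1007 0.1394 0.1778 0.1858 0.1929] [-0.3394 -0.3277 -0.1948 -0.0338] -0.0022984313003623913 0.3455226970229233
0.62 [0.4857, 0.4212] 6987 [0.55188528 0.08519364 0.08337221] [0.0243 0.026  0.0278 0.0691 0.1108 0.1128 0.1142] [-0.0635 -0.0623  0.0021  0.003 ] 0.007519798932883015 0.12166094839869435
```

View pics/w1.png

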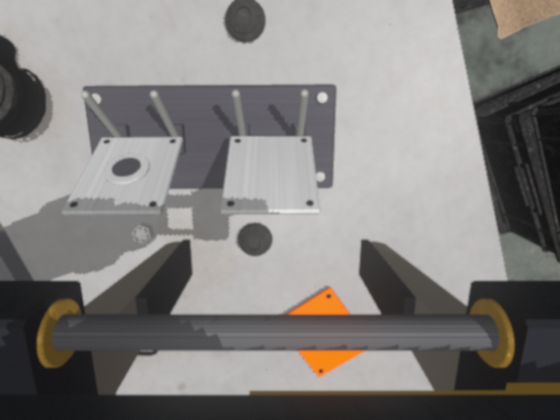

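Run:
```python
from mv import *
import pickle
im,p,A=pickle.load(open('w1.pkl','rb'));tr=pickle.load(open('w1t.pkl','rb'))
Ct=cloud(im,im['hand_eye']) # tool frame
T=np.eye(4);T[:3,:3]=A;T[:3,3]=p;C=Ct@A.T+p
m=np.zeros((420,560),bool);m[130:216,212:330]=1;m&=(C[...,2]>.045)
q=Ct[m]
# plane
for k in range(6):
    c=q.mean(0);n=np.linalg.svd(q-c,full_matrices=False)[2][2];d=(q-c)@n;q=q[np.abs(d)<.002]
n*=-np.sign(n[0]);print('n tool',n,'tilt from vertical',np.degrees(np.arccos(abs(n[0]))), 'n world',A@n,np.degrees(np.arctan2(*(A@n)[[1,0]])))
on=m&(np.abs((Ct-c)@n)<.003)
L=[];Rr=[]
for v in range(140,212):
    u=np.where(on[v])[0]
    if len(u)>60: L.append(Ct[v,u[0]]);Rr.append(Ct[v,u[-1]])
L=np.array(L);Rr=np.array(Rr)
print('L z med',np.median(L[:,2]),'R',np.median(Rr[:,2]),'centre',np.median((L+Rr)[:,2])/2,len(L))
for E in(L,Rr): print(np.polyfit(E[:,1],E[:,2],1))
# grayscale refine edges
g=cv2.cvtColor(im['pixels'],cv2.COLOR_RGB2GRAY).astype(float)
print(g[195,210:335].astype(int))
# top edge
B=[]
for u in range(226,316):
    v=np.where(on[:,u])[0]
    B.append(Ct[v[-1],u])
B=np.array(B);print('top edge y vs z',np.polyfit(B[:,2],B[:,1],1),np.median(B,0),'world z',np.median(B@A.T+p,0))
# fingers
f=(Ct[...,0]>-.03)&(Ct[...,0]<.013)&(np.abs(Ct[...,1])<.012)&(np.abs(Ct[...,2])<.07)&(im['depth']>0)
F=Ct[f];print('fing',[np.percentile(F[F[:,2]>0][:,2],[1,5,50]),np.percentile(F[F[:,2]<0][:,2],[99,95,50])],F[:,0].max(),f.sum())
```

```text
n tool [-0.52303352  0.8522986  -0.00480025] tilt from vertical 58.46404516639601 n world [0.27913758 0.80615879 0.52171853] 70.90126483358166
L z med -0.04890685423477987 R 0.03943219893988819 centre -0.004749455750948119 61
[-0.00800947 -0.0487081 ]
[-0.00295482  0.03947814]
[122 123 122 123 123 124 123 123 123 123 124 128 144 169 185 190 190 189
 187 188 188 187 185 186 190 190 189 189 188 188 187 187 190 193 192 193
 195 194 191 189 191 192 193 192 191 189 188 188 189 190 192 192 192 191
 193 192 191 190 190 191 193 193 191 191 192 195 196 195 193 191 191 194
 193 191 191 192 194 195 195 194 194 196 195 194 193 193 192 191 191 189
 188 186 187 188 189 188 189 188 186 185 186 188 189 191 190 187 185 182
 186 192 194 196 196 196 196 196 198 198 198 198 198 198 197 197 198]
top edge y vs z [ 0.00374035 -0.00358629] [ 0.13070736 -0.00370424 -0.00422484] world z [0.54417103 0.06111786 0.12026319]
fing [array([0.04565906, 0.04578762, 0.04627748]), array([-0.04550825, -0.04565474, -0.04613959])] 0.012799711867090446 3858
```

drive_tool:
  xyz:
    - [3,0,-0.1]
    - [6,0,-0.1]
    - [9,0,-0.1]
    - [10,0,-0.1]
    - [10,0,-0.1]
    - [10,0,-0.1]
    - [10,0,-0.1]
  roll: [0,0,0,0,0,0,0]
  gripper: [9.19,9.19,9.19,9.19,9.19,9.19,9.19]

```text
time_s: 3.48
position: [0.547, 0.0688, 0.1517]
eef_rot: [41.5, 89.9, 22.5]
force: [0.4, -0.1, -0.2]
width: 0.0918
```

```bash
cat > meas.py <<'E'
from mv import *
import pickle
def where():
    s=env.state();p,A=pose(s);d=p-O
    print('t',round(s['time_s'],2),'rack xyz mm',(np.array([d@ex,d@ey,p[2]])*1000).round(2),'yaw z',np.degrees(np.arctan2(A[1,2],A[0,2])).round(2),'tiltx',A[:,0].round(4),'F',np.round(s['force'],2),'M',np.round(s['ft_torque'],2),'w',round(s['width']*1000,2))
    return s,p,A
E
python3 - <<'E'
from meas import *
s,p,A=where();im=env.get_image('wrist');save(im,'w2.png');pickle.dump((im,p,A),open('w2.pkl','wb'))
E
```

```text
t 3.48 rack xyz mm [ 70.01 -49.94 151.66] yaw z -18.99 tiltx [ 1.8e-03  8.0e-04 -1.0e+00] F [ 0.39 -0.06 -0.23] M [-0.09  0.11  0.01] w 91.75
```

View pics/w2.png

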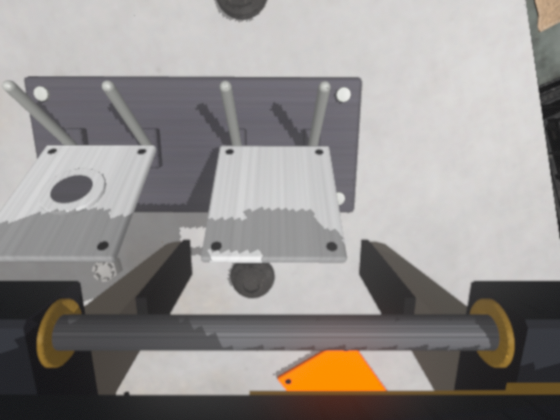

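Run:
```python
from meas import *
im,p,A=pickle.load(open('w2.pkl','rb'))
Ct=cloud(im,im['hand_eye']);C=Ct@A.T+p
g=cv2.cvtColor(im['pixels'],cv2.COLOR_RGB2GRAY).astype(float)
F=f(im);print(im['cx'],im['cy'],F)
d=im['depth']
for v in range(160,262,6):
    row=[]
    on=(C[v,:,2]>.04)&(np.abs(np.arange(560)-275)<85)&(C[v,:,2]<.13)
    u=np.where(on)[0]
    if len(u)<50: continue
    a,b=u[0],u[-1]
    # pixel boundaries: extend half px
    z0=Ct[v,a+2,2]-2.5*d[v,a+2]/F; z1=Ct[v,b-2,2]+2.5*d[v,b-2]/F
    print(v,a,b,(z0*1e3).round(2),(z1*1e3).round(2),'c',((z0+z1)*500).round(2),'w',((z1-z0)*1e3).round(2),'y',(Ct[v,275,1]*1e3).round(1),'wz',(C[v,275,2]*1e3).round(1))
```

```text
275.2113800069306 211.14798082311893 333.37956155643064
160 218 330 -45.4 43.28 c -1.06 w 88.69 y 43.1 wz 47.2
166 217 331 -45.34 43.34 c -1.0 w 88.68 y 39.1 wz 53.4
172 216 332 -45.26 43.34 c -0.96 w 88.6 y 35.1 wz 57.7
178 215 333 -45.23 43.58 c -0.83 w 88.81 y 31.3 wz 63.1
184 214 334 -45.34 43.33 c -1.01 w 88.68 y 27.7 wz 68.3
190 213 335 -45.17 43.34 c -0.92 w 88.51 y 23.9 wz 72.1
196 212 336 -45.3 43.4 c -0.95 w 88.7 y 20.8 wz 78.3
202 211 337 -45.14 43.35 c -0.89 w 88.49 y 17.4 wz 82.8
208 210 338 -45.36 43.39 c -0.99 w 88.75 y 14.3 wz 87.5
214 209 339 -45.19 43.75 c -0.72 w 88.94 y 11.2 wz 92.1
220 208 340 -45.06 43.62 c -0.72 w 88.68 y 8.5 wz 97.2
226 206 341 -45.83 43.47 c -1.18 w 89.3 y 5.3 wz 100.6
232 205 342 -45.95 43.47 c -1.24 w 89.42 y 1.9 wz 102.6
238 204 343 -45.38 43.34 c -1.02 w 88.72 y -0.4 wz 108.1
244 203 344 -45.74 43.49 c -1.13 w 89.24 y -2.6 wz 113.1
250 202 345 -45.67 43.63 c -1.02 w 89.3 y -5.4 wz 116.1
256 201 346 -45.52 43.53 c -1.0 w 89.05 y -8.6 wz 118.1
```

drive_tool:
  xyz:
    - [0.5,0,-0.09]
    - [1,0,-0.1]
    - [1.5,0,-0.1]
    - [2,0,-0.1]
    - [2.5,0,-0.1]
    - [3,0,-0.1]
    - [3,0,-0.1]
  roll: [0,0,0,0,0,0,0]
  gripper: [9.19,9.19,9.19,9.19,9.19,9.19,9.19]

```text
time_s: 4.4
position: [0.5452, 0.0688, 0.1201]
eef_rot: [-139.8, 90.0, -158.8]
force: [-0.4, -0.2, -0.3]
width: 0.0916
```

Run:
```python
from meas import *
s,p,A=where();im=env.get_image('wrist');save(im,'w3.png');pickle.dump((im,p,A),open('w3.pkl','wb'))
```

```text
t 4.4 rack xyz mm [ 68.29 -50.57 120.13] yaw z -19.01 tiltx [-7.e-04 -3.e-04 -1.e+00] F [-0.43 -0.18 -0.32] M [-0.06  0.07  0.02] w 91.61
```

View pics/w3.png

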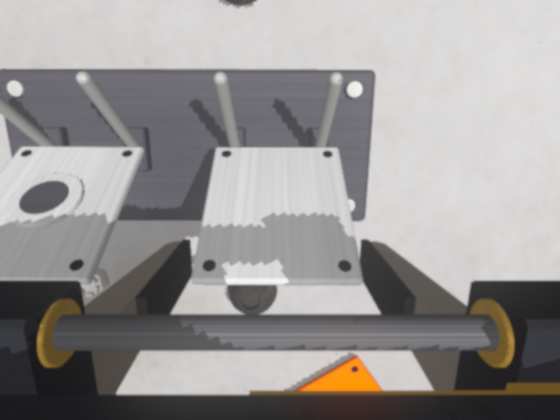

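drive_tool:
  xyz:
    - [0.5,0,0.04]
    - [1,0,0.05]
    - [1.5,0,0.05]
    - [2,0,0.05]
    - [2.35,0,0.05]
    - [2.35,0,0.05]
  roll: [0,0,0,0,0,0]
  gripper: [9.19,9.19,9.19,9.19,9.19,9.19]

```text
time_s: 5.2
position: [0.5457, 0.0686, 0.0968]
eef_rot: [-141.1, 90.0, -160.1]
force: [-0.6, 1.0, -0.1]
width: 0.0921
```

Run:
```python
from meas import *
s,p,A=where();im=env.get_image('side');save(im,'s4.png')
```

```text
t 5.2 rack xyz mm [ 68.84 -50.54  96.76] yaw z -19.01 tiltx [-5.e-04 -2.e-04 -1.e+00] F [-0.61  0.95 -0.11] M [-0.07  0.1   0.05] w 92.12
```

View pics/s4.png

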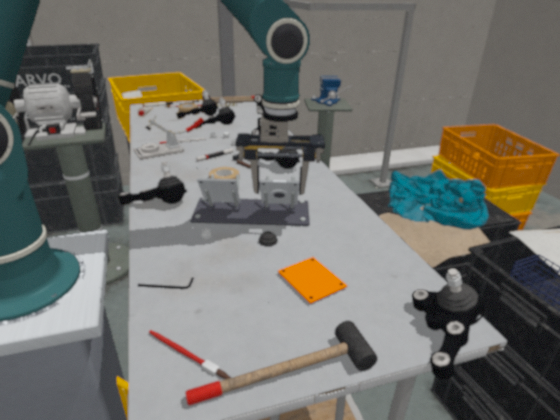

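drive_tool:
  xyz:
    - [0,0,0]
    - [0,0,0]
    - [0,0,0]
    - [0,0,0]
  roll: [0,0,0,0]
  gripper: [8.8,8.6,8.6,8.6]
  force: 12

```text
time_s: 5.75
position: [0.546, 0.0687, 0.0972]
eef_rot: [20.8, 90.0, 1.8]
force: [0.1, 0.1, -1.3]
width: 0.0897
```

Run:
```python
from meas import *
where()
s=90
for th in np.arange(-35,36,5):
    t=np.radians(th);c=-1.2*th/35
    y=c+s*np.sin(t);z=31+s*np.cos(t)
    print(th,'tool x',round(-(z-(31+s*np.cos(np.radians(35))))/10,2),'tool y',round((y-(1.2-s*np.sin(np.radians(35))))/10,2))
```

```text
t 5.75 rack xyz mm [ 69.08 -50.4   97.17] yaw z -19.0 tiltx [ 2.e-04  0.e+00 -1.e+00] F [ 0.13  0.14 -1.27] M [-0.1  -0.06 -0.01] w 89.73
-35 tool x -0.0 tool y 0.0
-30 tool x -0.42 tool y 0.65
-25 tool x -0.78 tool y 1.32
-20 tool x -1.08 tool y 2.03
-15 tool x -1.32 tool y 2.76
-10 tool x -1.49 tool y 3.51
-5 tool x -1.59 tool y 4.27
0 tool x -1.63 tool y 5.04
5 tool x -1.59 tool y 5.81
10 tool x -1.49 tool y 6.57
15 tool x -1.32 tool y 7.32
20 tool x -1.08 tool y 8.05
25 tool x -0.78 tool y 8.76
30 tool x -0.42 tool y 9.44
35 tool x -0.0 tool y 10.08
```

drive_tool:
  xyz:
    - [-0.21,0.32,0]
    - [-0.42,0.65,0]
    - [-0.6,0.98,0]
    - [-0.78,1.32,0]
    - [-0.93,1.67,0]
    - [-1.08,2.03,0]
    - [-1.08,2.03,0]
  roll: [0,0,0,0,0,0,0]
  gripper: [8.6,8.6,8.6,8.6,8.6,8.6,8.6]

```text
time_s: 6.62
position: [0.5528, 0.0884, 0.1082]
eef_rot: [61.5, 90.0, 42.5]
force: [-1.0, -1.8, 1.1]
width: 0.0899
```

```bash
cat > look.py <<'E'
from meas import *
import sys
def look(k):
    s,p,A=where();im=env.get_image('side');C=cloud(im,im['world_from_camera'])
    cv2.imwrite(f'pics/s{k}.png',cv2.resize(cv2.cvtColor(im['pixels'],cv2.COLOR_RGB2BGR)[120:240,180:330],None,fx=4,fy=4,interpolation=cv2.INTER_CUBIC))
    iw=env.get_image('wrist');save(iw,f'w{k}.png')
    T=np.eye(4);T[:3,:3]=A;T[:3,3]=p;Cw=cloud(iw,T@iw['hand_eye'])
    for n,i,c in(('side',im,C),('wrist',iw,Cw)):
        d=c-O;a=d@ex;b=d@ey
        m=(np.abs(a-.069)<.024)&(c[...,2]>.045)&(np.abs(b)<.09)&(i['depth']>0)&(c[...,2]<.145)
        P=np.stack([a,b,c[...,2]],-1)[m]
        if len(P)<60: print(n,len(P));continue
        for _ in range(6):
            q=P.mean(0);nn=np.linalg.svd(P-q,full_matrices=False)[2][2];e=(P-q)@nn;P=P[np.abs(e)<.003]
            if len(P)<60: break
        nn*=np.sign(nn[1]) if abs(nn[1])>.1 else 1
        lean=np.degrees(np.arctan2(-nn[2],nn[1]))
        print(n,len(P),'c',(q*1e3).round(1),'n',nn.round(3),'lean(+y)',lean.round(1),'zmax',(P[:,2].max()*1e3).round(1))
look(sys.argv[1])
E
python3 look.py 5
```

```text
t 6.62 rack xyz mm [ 69.08 -29.56 108.18] yaw z -18.98 tiltx [ 5.e-04  4.e-04 -1.e+00] F [-0.99 -1.75  1.05] M [-0.55  0.43 -0.05] w 89.92
side 451 c [ 69.1 -26.6  96.8] n [-0.013  0.94   0.34 ] lean(+y) -19.9 zmax 134.9
wrist 10669 c [ 69.  -22.3 100.1] n [0.002 0.929 0.37 ] lean(+y) -21.7 zmax 134.6
```

View pics/s5.png

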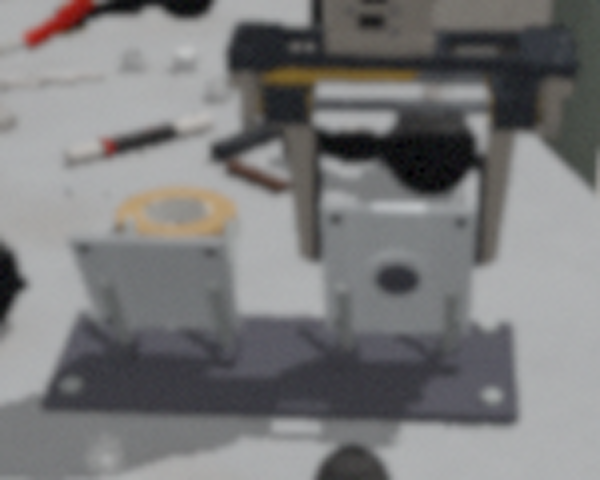

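View pics/w5.png

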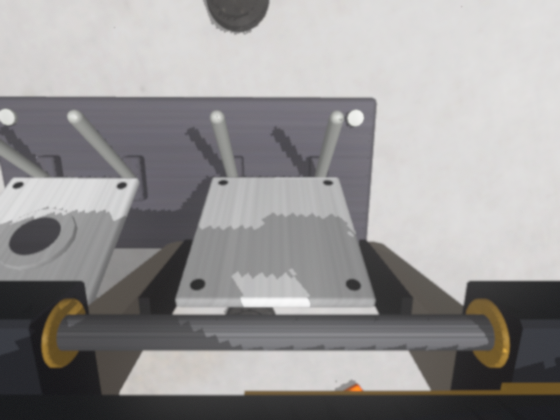

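drive_tool:
  xyz:
    - [-0.13,0.36,0]
    - [-0.24,0.73,0]
    - [-0.33,1.1,0]
    - [-0.41,1.48,0]
    - [-0.46,1.86,0]
    - [-0.51,2.24,0]
    - [-0.54,2.62,0]
    - [-0.55,3.01,0]
    - [-0.54,3.4,0]
    - [-0.51,3.78,0]
    - [-0.51,3.78,0]
  roll: [0,0,0,0,0,0,0,0,0,0,0]
  gripper: [8.6,8.6,8.6,8.6,8.6,8.6,8.6,8.6,8.6,8.6,8.6]

```text
time_s: 8.1
position: [0.5651, 0.1242, 0.1128]
eef_rot: [41.0, 90.0, 22.1]
force: [0.2, -0.7, 0.7]
width: 0.0896
```

```bash
python3 look.py 6
```

```text
t 8.1 rack xyz mm [ 69.08   8.36 112.85] yaw z -18.97 tiltx [ 7.e-04  3.e-04 -1.e+00] F [ 0.18 -0.67  0.69] M [-0.43 -0.01 -0.01] w 89.64
side 554 c [69.7  0.3 98.8] n [-0.006  0.999 -0.05 ] lean(+y) 2.9 zmax 142.0
wrist 6161 c [ 69.    6.1 108.7] n [ 0.003  1.    -0.022] lean(+y) 1.3 zmax 141.4
```

View pics/s6.png

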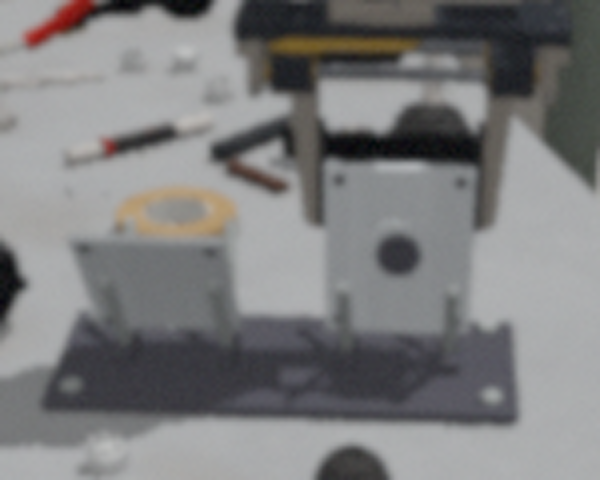

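View pics/w6.png

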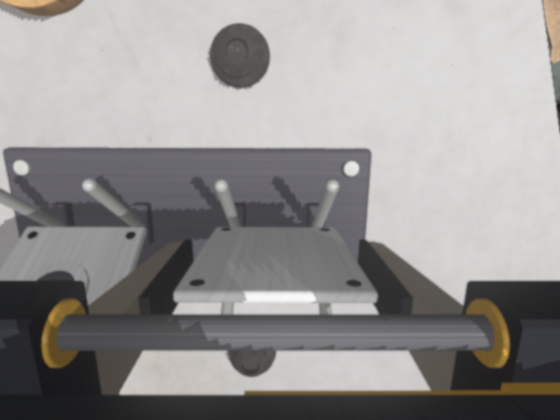

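drive_tool:
  xyz:
    - [0.05,0.38,0]
    - [0.1,0.76,0]
    - [0.18,1.14,0]
    - [0.27,1.51,0]
    - [0.38,1.88,0]
    - [0.51,2.24,0]
    - [0.65,2.6,0]
    - [0.81,2.95,0]
    - [0.81,2.95,0]
  roll: [0,0,0,0,0,0,0,0,0]
  gripper: [8.6,8.6,8.6,8.6,8.6,8.6,8.6,8.6,8.6]

```text
time_s: 9.32
position: [0.5748, 0.1523, 0.1049]
eef_rot: [61.3, 89.9, 42.3]
force: [0.5, 1.2, 2.8]
width: 0.0898
```

```bash
python3 look.py 7
```

```text
t 9.32 rack xyz mm [ 69.05  38.08 104.9 ] yaw z -18.97 tiltx [ 7.e-04  7.e-04 -1.e+00] F [0.48 1.2  2.8 ] M [0.07 0.01 0.02] w 89.79
side 555 c [69.4 19.8 92.2] n [-0.003  0.929 -0.371] lean(+y) 21.8 zmax 133.4
wrist 2330 c [ 69.   34.6 116.3] n [ 0.004  0.947 -0.322] lean(+y) 18.8 zmax 133.8
```

View pics/s7.png

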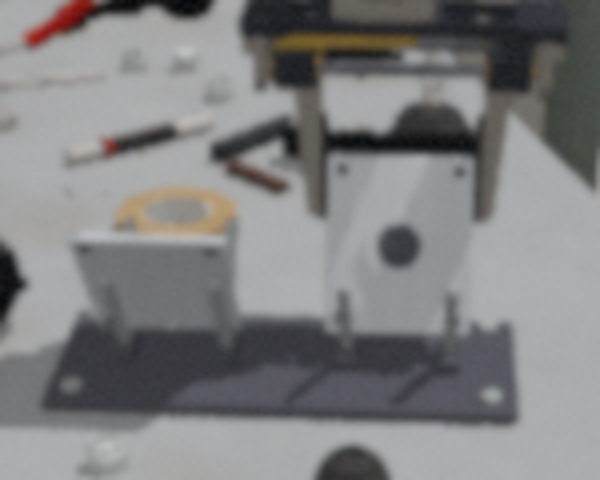

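drive_tool:
  xyz:
    - [0.17,0.34,0]
    - [0.36,0.68,0]
    - [0.57,1.0,0]
    - [0.67,1.16,0]
    - [0.78,1.32,0]
    - [0.78,1.32,0]
  roll: [0,0,0,0,0,0]
  gripper: [8.6,8.6,8.6,8.6,8.6,8.6]

```text
time_s: 10.18
position: [0.5792, 0.1648, 0.0974]
eef_rot: [63.4, 89.9, 44.4]
force: [0.1, 1.7, 3.3]
width: 0.09
```

```bash
python3 look.py 8
```

```text
t 10.18 rack xyz mm [69.17 51.3  97.43] yaw z -18.98 tiltx [ 0.001  0.001 -1.   ] F [0.1  1.66 3.26] M [ 0.31  0.02 -0.03] w 89.96
side 528 c [69.2 29.2 88.3] n [ 0.009  0.859 -0.512] lean(+y) 30.8 zmax 127.3
wrist 2399 c [ 69.   46.2 114.1] n [ 0.004  0.797 -0.604] lean(+y) 37.1 zmax 126.3
```

View pics/s8.png

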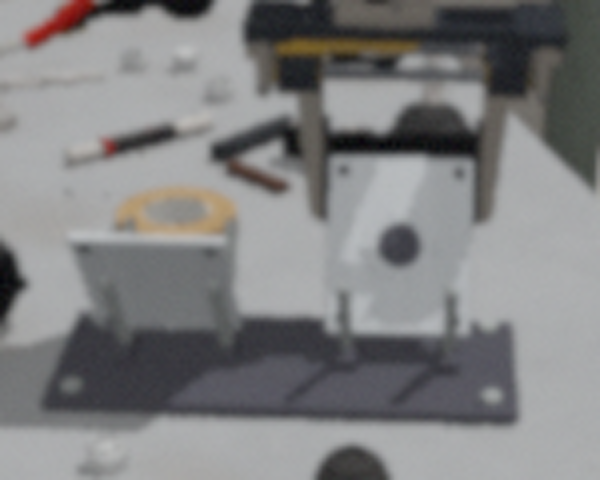

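View pics/w8.png

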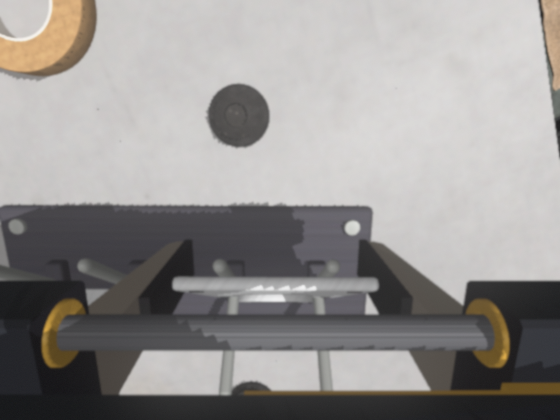

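drive_tool:
  xyz:
    - [0.1,0.14,0]
    - [0.2,0.28,0]
    - [0.3,0.42,0]
    - [0.38,0.54,0]
    - [0.38,0.54,0]
  roll: [0,0,0,0,0]
  gripper: [8.6,8.6,8.6,8.6,8.6]

```text
time_s: 10.9
position: [0.581, 0.1698, 0.0936]
eef_rot: [60.1, 89.9, 41.1]
force: [0.1, 3.2, 6.4]
width: 0.0901
```

```bash
python3 look.py 9
```

```text
t 10.9 rack xyz mm [69.2  56.63 93.63] yaw z -18.98 tiltx [ 1.1e-03  9.0e-04 -1.0e+00] F [0.15 3.17 6.38] M [ 0.38 -0.07 -0.02] w 90.14
side 487 c [69.3 32.9 86.2] n [ 0.001  0.82  -0.573] lean(+y) 34.9 zmax 122.4
wrist 3097 c [ 69.   48.6 107.4] n [ 0.003  0.763 -0.647] lean(+y) 40.3 zmax 122.4
```

View pics/s9.png

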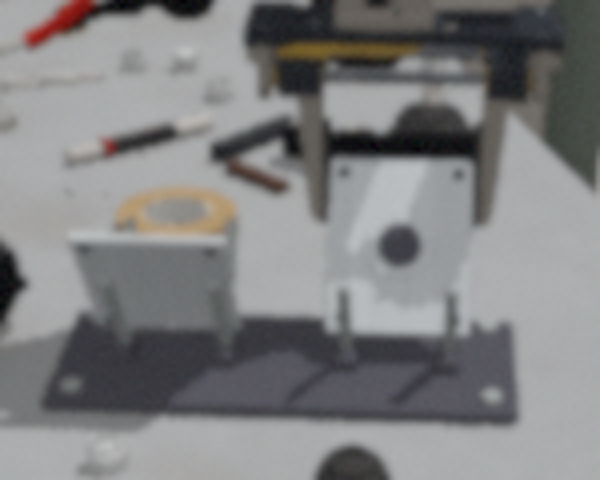

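drive_tool:
  xyz:
    - [0,0,0]
    - [0,0,0]
    - [0,0,0]
    - [0,0,0]
  roll: [0,0,0,0]
  gripper: [9.05,9.19,9.19,9.19]

```text
time_s: 11.5
position: [0.5803, 0.1689, 0.093]
eef_rot: [-130.5, 90.0, -149.6]
force: [-0.2, -0.5, 0.2]
width: 0.0919
```

```bash
python3 look.py 10
```

```text
t 11.5 rack xyz mm [68.86 55.51 93.04] yaw z -19.01 tiltx [-5.e-04 -3.e-04 -1.e+00] F [-0.19 -0.54  0.17] M [-0.07  0.03  0.02] w 91.9
side 520 c [69.1 34.  85.7] n [-0.002  0.807 -0.591] lean(+y) 36.2 zmax 121.8
wrist 3503 c [ 69.   49.1 105.6] n [ 0.003  0.748 -0.664] lean(+y) 41.6 zmax 121.8
```

View pics/w10.png

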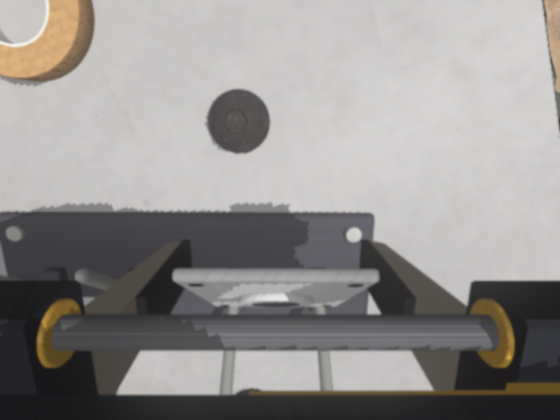

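drive_tool:
  xyz:
    - [-0.4,0,0]
    - [-0.9,0,0]
    - [-1.5,0,0]
    - [-2.2,0,0]
    - [-3,0,0]
    - [-4,0,0]
    - [-6,0,0]
    - [-9,0,0]
    - [-12,0,0]
    - [-12,0,0]
  roll: [0,0,0,0,0,0,0,0,0,0]
  gripper: [9.19,9.19,9.19,9.19,9.19,9.19,9.19,9.19,9.19,9.19]

```text
time_s: 12.85
position: [0.5823, 0.1694, 0.2168]
eef_rot: [43.2, 89.7, 24.2]
force: [-0.0, 0.3, 0.7]
width: 0.0916
```

drive_tool:
  xyz:
    - [-1,4,0]
    - [-2,8,0]
    - [-2,12,0]
    - [-2,16,0]
    - [-2,20,0]
    - [-2,24,0]
    - [-2,26,0]
    - [-2,26,0]
  roll: [0,0,0,0,0,0,0,0]
  gripper: [9.19,9.19,9.19,9.19,9.19,9.19,9.19,9.19]

```text
time_s: 13.85
position: [0.6643, 0.4164, 0.2315]
eef_rot: [-130.6, 89.9, -149.5]
force: [-0.3, -0.4, 0.3]
width: 0.0921
```

```bash
python3 look.py 11
python3 - <<'E'
from meas import *
im=env.get_image('top')
cv2.imwrite('pics/top11.png',cv2.resize(cv2.cvtColor(im['pixels'],cv2.COLOR_RGB2BGR)[120:330,110:310],None,fx=2.8,fy=2.8,interpolation=cv2.INTER_CUBIC))
C=cloud(im,im['world_from_camera']);d=C-O;a=d@ex;b=d@ey
for ctr in(.069,-.07):
    m=(np.abs(a-ctr)<.055)&(C[...,2]>.035)&(C[...,2]<.135)&(np.abs(b)<.08)
    P=np.stack([a,b,C[...,2]],-1)[m]
    # keep dominant plane via lean side
    P=P[(P[:,1]>0)==(ctr>0)]
    for _ in range(6):
        q=P.mean(0);n=np.linalg.svd(P-q,full_matrices=False)[2][2];e=(P-q)@n;P=P[np.abs(e)<.0035]
    n*=np.sign(n[2]);print(len(P),q.round(4),n.round(3),(P.min(0)*1e3).round(1),(P.max(0)*1e3).round(1))
E
```

```text
t 13.85 rack xyz mm [ 67.69 316.87 231.5 ] yaw z -18.86 tiltx [-0.0018 -0.0011 -1.    ] F [-0.33 -0.45  0.3 ] M [-0.08  0.05  0.04] w 92.07
side 521 c [69.  33.1 84.9] n [-0.007  0.804 -0.594] lean(+y) 36.4 zmax 121.3
wrist 0
2172 [0.0689 0.0325 0.0827] [ 0.001 -0.811  0.585] [24.6  0.  35.4] [114.9  62.6 123.8]
1293 [-0.0724 -0.035   0.0877] [-0.     0.816  0.578] [-118.4  -62.8   37.1] [-27.9  -0.  123.5]
```

View pics/top11.png

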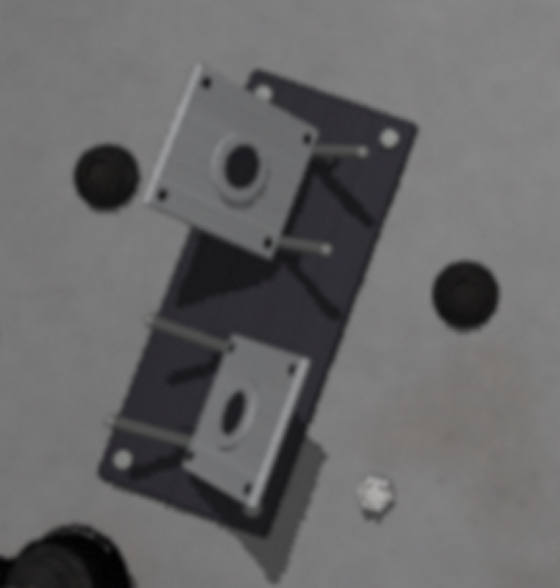

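View pics/s11.png

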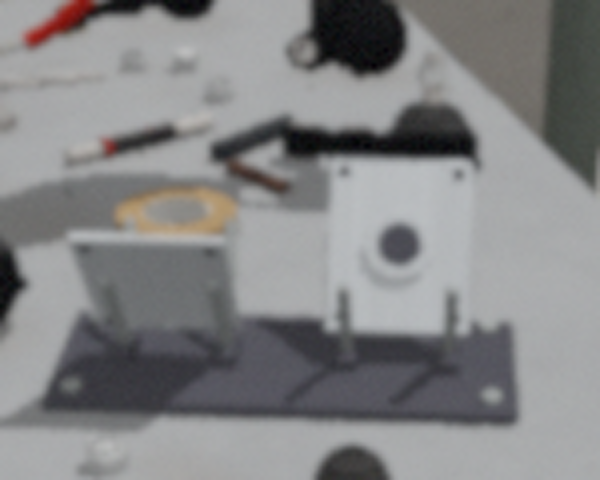

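Run:
```python
from rig import env
print(env.hand_in())
```

```text
the job is handed in; nothing more can be done
None
```

I turned the plain-backed plate over in its own bay, so it now leans on the rack's +y legs with its boss on top. I handed the job in at about 14 s; no verdict is reported.

**How it was done:** I gripped the plate by its two 110 mm side edges near the top with 12 N. I then swung it about its lower edge in the valley from the -y legs to the +y legs. The plate's tilt lagged the gripper by about 4°. I kept going a little past the planned end until the plate touched the legs, and only then let go. The highest wrist force I read was about 7 N.

**Last checks:**
- **Turned plate:** the top camera puts it about 36° from upright, centred at 69 mm along the rack, with no twist. The side camera agrees on the lean (36.4°) and shows the top edge at 121 mm.
- **Wrist camera:** it read about 5° more lean, 41.6°. It also disagreed with the other cameras by about 3.5° before the turn, so I did not rely on it.
- **Neighbour:** it is where it was, within measurement error.
- **Arm:** it is clear of everything, with the gripper open and the force near zero.

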